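Fit the brake return spring on an armourer's ring winder

TASK

Fit the return spring to the brake of the green ring winder: take the long spring by its blue sleeve, drop its hook into the hole in the brake arm, stretch it and lower its ring eye right down over the brass post, then let go. Leave the short spring with the red sleeve lying in its rest.

Things in the scene. Friction and masses are not known exactly. Their poses are not given: they have to be found in the camera images.
- spring_sleeve (a point): Centre of the blue sleeve (26 long x 16 wide x 20 mm tall) of the long steel tension spring (120 g): grasp here across the 16 mm. x axis: from hook to eye; z up. It is on the spring's level axis, 45 mm above the bench at the start. The coil (22 mm diameter, 56 long, ending 20 mm behind this point) lies in a dark wooden rest 50 wide, 42 mm high; sleeve, eye and hook overhang.
- hook_tip (a point): Lower end of the long spring's hook, a straight 6 mm wire hanging 34 mm down from the spring's axis, 100 mm behind the sleeve centre while the spring is shut (as at the start). Pulling sleeve and hook apart takes 1.6 N at first, then 0.2 N more per mm; 70 mm at most.
- spring_eye (a point): Centre of the long spring's flat ring eye (inside diameter 32, wire 6 mm), on the spring's axis 44 mm ahead of the sleeve centre, rigid with the sleeve.
- brake_hole (a point): Centre of the upper mouth of the 30 mm through hole in the brake arm's steel plate (52 x 56, 10 mm thick, top 50 mm above the bench, empty below to 6 mm above the bench) on the green winder; fixed. x axis points to the post. Drum, mandrel and crank stand 80 mm or more to the right of the line from hole to post, under 90 mm high.
- brake_post (a point): Foot of the fixed brass post (10 mm diameter, 12 tall) on a flat green lug (34 x 46 mm, top 50 mm above the bench, level with the hole's mouth), 194 mm from the hole's centre. Between plate and lug it is open down to a base plate 6 mm thick. Fitted, the eye lies flat on the lug, the axis 3 mm above it, the spring stretched about 27 mm.
- short_sleeve (a point): Centre of the red sleeve of the short spring (134 mm overall, same shape, shorter, does not stretch), lying in a rest of its own: a bystander to leave alone.
Things that resemble listed ones, but are neither listed nor needed, are in the scene too. What is shaped like the part that bears spring_sleeve but orange is not meant.

How it is judged:
By the outcome, as a careful person would: the job done as asked, in the order asked, and still so for the second after the job is handed in, with the robot touching nothing.
It also fails if it takes over 42 s, if anything falls off the work surface, if the arm or the gripper's body presses on something with over 40 N, if the wrist force passes 120 N, or if a joint passes its speed limit or range.

ROBOT

A 6-joint arm with a two-finger parallel gripper is mounted at the origin on the work surface. World frame = base frame: x ahead of the robot, y to its left, z up, the work surface at z = 0. Lengths are in mm, angles in rad, forces in N, time in s.
With the tool pointing down it reaches from about 275 to 1000 mm from the base axis. Payload 8.4 kg.
Tool frame: the origin (TCP) lies midway between the tips of the shut fingers; the grasp point (between the pads) lies 19 mm behind it; z points along the fingers, y is the direction in which the jaws open and shut (so a half turn about z gives the same grasp; the last joint's range is limited). The gripper opens to 85 mm and grips with 20 to 120 N. Pads are 22 mm wide; open, the fingers measure 114 mm over their backs; the gripper's body (76 mm by 85 mm) begins 54 mm behind the grasp point. The pads swing forward as they close: fully open they stand 13 mm farther back than shut.
Start: joints at [-1.179, 0.353, 1.633, -0, 1.155, -0.002], TCP at [239.811, -577.164, 231.281] pointing down, gripper open.
Joint ranges: [-2.63, 2.63], [-0.92, 2.1], [0.06, 2.66], [-1.3, 4.44], [0, 2.69], [-3.02, 3.02]. Speed limits (rad/s): [2.22, 2.22, 2.79, 3.14, 3.14, 3.14].

INTERFACE

Orientations are given as [roll, pitch, yaw] about the fixed x, y, z axes, in that order (R = Rz(yaw) Ry(pitch) Rx(roll)).
In Python, from rig import r gives the robot as it stands. The module is installed in compiled form; this text tells all that it offers.
- The arm moves only by the tool drive_tool, never from a script. Its argument "moves" is a list of rows, each a list of 3 entries, a list of its own where there are three numbers: the closure, from 0 (fully open) to 1 (shut), then the shift along the tool's x, y, z in cm, then the turn about the tool's z in degrees. In form: [[claw, [dx, dy, dz], roll], ...]. A call has 1 to 12 rows; each row is the pose to reach, as a shift and turn from the pose measured when the call began, along the tool's axes at that moment; what a row does not reach only later rows make up. A row lasts 1/8 s, in which the tool goes at most 62.5 mm and 10.7 degrees, less where a joint would pass 70% of its speed; a pose out of reach is approached as far as the arm can. A call with a gripper value outside its range is refused whole. The fingers move at their own pace and stop on an object; "grip_force" is the grip in N (left out, the last holds). Time passes only in rows, so rows that repeat a pose let the fingers close. It gives the time, the measured TCP pose, the force and the opening at its end, in the units of the state.
- r.sense(): the state, without advancing time (a new reading comes with each control period).
- r.grab_frame(name): name is "scene" or "top"; returns a dict with "color" (480x640x3 uint8, red, green, blue), "fx", "fy", "cx", "cy" (pixels), "pose" (4x4, takes a point from camera to world coordinates). Camera axes: x right, y up, looking along -z (the intrinsics and any distortion apply to the point x, -y, -z); pixel columns grow to the right and rows downward; lengths in mm; the calibration is good to about 2 mm. A picture is of the moment at which its call begins. There is no depth.
- r.sign_off(): hands the job in, once; it reports no verdict.
Trained networks look in the newest picture that a camera, given by its name, has taken for a name from the list of things; names that differ only in an ending like _2 or _b are one class to them, and where a whole thing is asked for, a point or a joint stands for the part that bears it (a point fixed in the world has none). Each returns a list of dicts, best first, with "score" (0 to 1); they miss things now and then, are a little off and sometimes report something else, mostly with a low value. They report only what shows in the picture. A call takes as long as a camera call. They do not tell look-alikes from the thing itself.
- r.outline_of(thing, camera): "mask" (480x640 bool, what is visible of it) and "at" ([column, row] in pixels, amid what is visible of it).
- r.spot_point(thing, camera): "at" ([column, row] in pixels: a listed point, or the origin of a listed thing).
The state is a dict: "clock": time; "qpos": joint angles; "qvel": joint speeds; "joint_efforts": joint torques, N m; "eef_pos": TCP position; "tcp_rot": TCP orientation; "contact_force": force on the tool from outside, world axes, zero at the start; "wrist_torque": the same for the moment, N m; "opening": opening from 0.0 (shut) to 1.0 (fully open).
Only numpy, scipy, OpenCV 4.12 (cv2) and the standard library are available. Lean on these libraries where they do the work, as an engineer would, in place of code of your own. Each camera call takes 0.05 s, during which the arm holds its last target.

## Working session

There is one attempt and no reset: what is moved stays moved. The work goes in short steps, Python scripts to look and compute and a tool call to move; the robot and the scene stay as the last step left them, time stands still between calls to the robot, and variables do not carry over. Pictures are saved under pics/ and viewed, and the job is handed in when it is done.

Besides the shell and the picture viewer there is one more tool, called after "Emit:" as name(argument=value, ...), one argument or row to a line, values as JSON. drive_tool: Moves the arm, as the interface text tells. Its arguments: {"type":"object","properties":{"moves":{"type":"array"},"grip_force":{"type":"number"}},"required":["moves"]}

```bash
mkdir -p pics; cat > h.py <<'E'
import numpy as np, cv2
from rig import r
def grab(n,fn=None):
    f=r.grab_frame(n)
    if fn: cv2.imwrite('pics/'+fn,f['color'][:,:,::-1])
    return f
def ray(f,px):
    P=np.array(f['pose']); d=np.array([(px[0]-f['cx'])/f['fx'],-(px[1]-f['cy'])/f['fy'],-1.])
    return P[:3,3],P[:3,:3]@d
def at(f,px,z):
    o,d=ray(f,px); return o+d*(z-o[2])/d[2]
def proj(f,p):
    P=np.array(f['pose']); c=P[:3,:3].T@(np.array(p)-P[:3,3]); return f['cx']+f['fx']*c[0]/-c[2], f['cy']-f['fy']*c[1]/-c[2]
def tri(a,pa,b,pb):
    o1,d1=ray(a,pa);o2,d2=ray(b,pb);d1/=np.linalg.norm(d1);d2/=np.linalg.norm(d2)
    t=np.linalg.lstsq(np.c_[d1,-d2],o2-o1,rcond=None)[0]
    p,q=o1+t[0]*d1,o2+t[1]*d2
    return (p+q)/2,np.linalg.norm(p-q)
E
python3 - <<'E'
from h import *
fs={n:grab(n,n+'0.png') for n in('scene','top')}
for n,f in fs.items(): print(n,[k for k in f],f['fx'],f['fy'],f['cx'],f['cy'],np.round(f['pose'],3).tolist())
Z=dict(spring_sleeve=45,hook_tip=11,spring_eye=45,brake_hole=50,brake_post=50,short_sleeve=45)
for t,z in Z.items():
  for n in fs:
    print(t,n,[(round(d['score'],2),np.round(d['at'],1).tolist(),np.round(at(fs[n],d['at'],z)).tolist()) for d in r.spot_point(t,n)])
print(r.sense())
E
```

```text
scene ['color', 'fx', 'fy', 'cx', 'cy', 'pose'] 540.6178419091768 540.6178419091768 313.39841214533254 238.27221166325637 [[-0.778, -0.355, 0.518, 1055.541], [0.628, -0.427, 0.65, 709.546], [-0.009, 0.832, 0.555, 645.668], [0.0, 0.0, 0.0, 1.0]]
top ['color', 'fx', 'fy', 'cx', 'cy', 'pose'] 465.17531221830654 465.17531221830654 316.7170151516062 239.83891411540765 [[-0.01, 0.996, -0.087, 441.814], [-1.0, -0.009, 0.006, 35.965], [0.005, 0.087, 0.996, 855.286], [0.0, 0.0, 0.0, 1.0]]
spring_sleeve scene [(0.66, [303.1, 260.0], [556.0, 51.0, 45.0]), (0.61, [345.8, 206.3], [361.0, -46.0, 45.0])]
spring_sleeve top [(0.78, [384.8, 340.6], [337.0, -84.0, 45.0]), (0.73, [312.1, 212.1], [561.0, 39.0, 45.0])]
hook_tip scene [(0.69, [333.3, 252.2], [464.0, 32.0, 11.0])]
hook_tip top [(0.87, [324.2, 266.7], [466.0, 18.0, 11.0]), (0.81, [322.7, 336.7], [341.0, 22.0, 11.0])]
spring_eye scene [(0.7, [285.4, 273.1], [606.0, 63.0, 45.0]), (0.55, [179.0, 218.5], [667.0, -235.0, 45.0]), (0.48, [339.8, 195.2], [338.0, -92.0, 45.0])]
spring_eye top [(0.93, [404.7, 348.1], [324.0, -118.0, 45.0]), (0.74, [30
[... 462 characters left out ...]
)]
{'clock': 0.7, 'qpos': array([-1.17939282e+00,  3.52961527e-01,  1.63341031e+00,  1.42971140e-06,
        1.15516203e+00, -2.43192871e-03]), 'qvel': array([-1.58450998e-05, -2.15572172e-03,  6.71026508e-04, -8.61725251e-04,
       -1.31952079e-04, -1.17019077e-03]), 'joint_efforts': array([ 1.76127774e-03, -6.05006862e+01, -3.42390883e+01, -1.70138610e-04,
        1.18448319e-03,  4.24161357e-06]), 'eef_pos': array([ 239.81955492, -577.17074069,  231.30059428]), 'tcp_rot': array([ 3.14153386e+00, -1.16504248e-06,  3.93834855e-01]), 'contact_force': array([-0.3264083 , -0.04634883,  0.61425451]), 'wrist_torque': array([-0.01075012, -0.00649172,  0.0040566 ]), 'opening': 1.0004161239255611}
```

View pics/scene0.png

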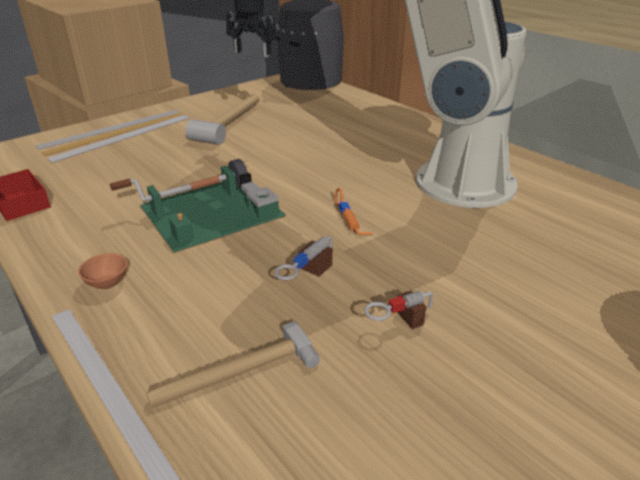

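View pics/top0.png

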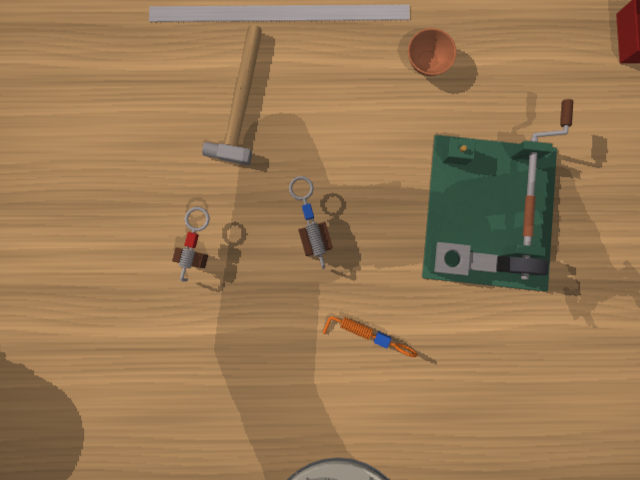

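The scene shows the grey long spring with its blue sleeve at top (308,212) / scene (302,260). Two others could be mistaken for it: the orange look-alike with a blue sleeve at top (384,340) / scene (346,208), and the short red-sleeved spring at top (191,240) / scene (397,304). I choose the grey one in the dark rest. The hole is at top (452,258) and the post at top (463,149). Next, a close crop and a finer measurement.

```bash
python3 - <<'E'
from h import *
t=grab('top');s=grab('scene')
def crop(f,x,y,w,h): return cv2.resize(f['color'][y:y+h,x:x+w,::-1],(390,290),interpolation=cv2.INTER_CUBIC)
A=np.vstack([np.hstack([crop(t,265,165,120,90+20),crop(t,420,130,150,165)]),np.hstack([crop(s,260,225,90,67),crop(s,130,150,160,119)])])
cv2.imwrite('pics/crop1.png',A)
C={}
for n,f,box in(('top',t,(290,195,330,230)),('scene',s,(285,245,320,275))):
    im=f['color'].astype(int);m=(im[...,2]>im[...,0]+40)&(im[...,2]>im[...,1]+25)
    k=np.zeros_like(m);k[box[1]:box[3],box[0]:box[2]]=1;m&=k
    y,x=np.nonzero(m);C[n]=(x.mean(),y.mean());print(n,C[n],m.sum(),at(f,C[n],45),at(f,C[n],55))
    for th in('spring_sleeve','spring_eye'):
        for d in r.outline_of(th,n): 
            yy,xx=np.nonzero(d['mask']);print(n,th,d['score'],d['at'],d['mask'].sum(),xx.min(),xx.max(),yy.min(),yy.max())
print(tri(t,C['top'],s,C['scene']))
for th in ('spring_eye','brake_hole','brake_post','hook_tip'):
  a=r.spot_point(th,'top');b=r.spot_point(th,'scene')
  print(th,[ (np.round(x['at'],1),np.round(y['at'],1),[np.round(q,1) for q in tri(t,x['at'],s,y['at'])]) for x in a for y in b])
E
```

```text
top (np.float64(307.4186046511628), np.float64(211.10852713178295)) 129 [563.07111841  46.97713991  45.        ] [561.57463852  46.84123951  55.        ]
top spring_sleeve 0.77 [307.6, 202.3] 319 290 312 176 221
top spring_sleeve 0.74 [390.8, 343.1] 358 371 416 331 356
top spring_sleeve 0.59 [489.4, 209.3] 18721 422 572 99 290
top spring_eye 0.88 [308.7, 196.0] 408 289 313 176 223
top spring_eye 0.75 [389.9, 343.0] 423 372 416 332 356
scene (np.float64(300.9736842105263), np.float64(259.55263157894734)) 152 [558.42225516  47.73000018  45.        ] [566.69834941  58.74799598  55.        ]
scene spring_sleeve 0.86 [296.4, 268.2] 385 275 308 253 280
scene spring_sleeve 0.44 [338.8, 201.1] 175 335 349 188 212
scene spring_eye 0.89 [294.9, 267.9] 333 275 307 254 279
(array([561.27673728,  48.2507367 ,  46.85862744]), np.float64(3.9714956098210794))
spring_eye [(array([299.9, 188.7]), array([286. , 274.3]), [array([603.8,  60.4,  39.7]), np.float64(0.9)]), (array([299.9, 188.7]), array([339.8, 196.8]), [array([545.3,  82.5, 197.5]), np.float64(76.5)]), (array([404.9, 346.8]), array([286. , 274.3]), [array([ 337.8, -209.6, -245.7]), np.float64(127.0)]), (array([404.9, 346.8]), array([339.8, 196.8]), [array([ 320. , -119.5,   22.7]), np.float64(9.4)])]
brake_hole [(array([322.2, 266.7]), array([261.3, 194.2]), [array([518.3, -13.2, 147.5]), np.float64(134.1)]), (array([453.5, 258.1]), array([261.3, 194.2]), [array([ 477.1, -205.3,   49.1]), np.float64(2.2)]), (array([188.6, 239.9]), array([261.3, 194.2]), [array([581.1, 146.9, 251.4]), np.float64(199.7)])]
brake_post [(array([461.7, 149.5]), array([180.2, 217.1]), [array([ 668.4, -225.4,   53.8]), np.float64(1.1)])]
hook_tip [(array([323.8, 264.9]), array([374.1, 235.6]), [array([436.9,  53.5,  56.7]), np.float64(92.1)]), (array([323.8, 264.9]), array([329.3, 250.5]), [array([467.7,  20.1,  10.5]), np.float64(4.9)])]
```

View pics/crop1.png

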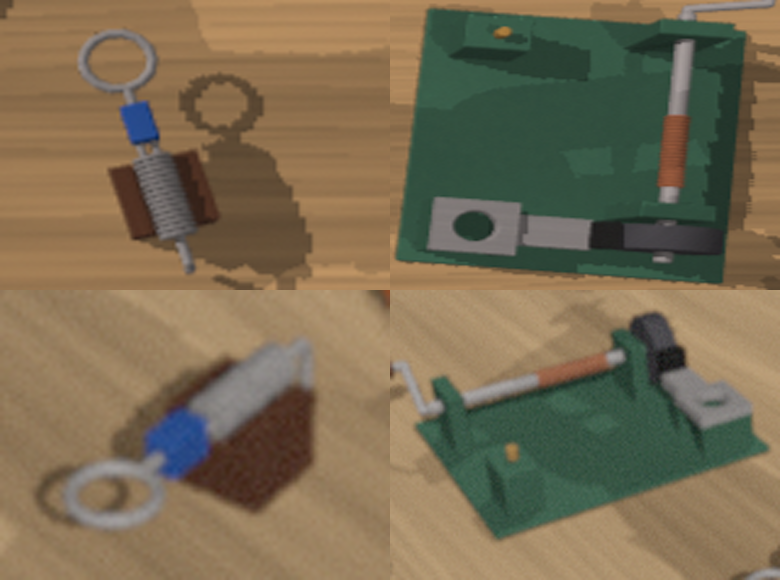

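The crop confirms a grey coil with a blue sleeve in the dark rest. The hole, plate and brass post are clearly visible. Now I refine the points and work out the first shift.

```bash
cat >> h.py <<'E'
from scipy.spatial.transform import Rotation as Rn
def togo(tcp,yaw):
    s=r.sense();R=Rn.from_euler('xyz',s['tcp_rot'])
    d=R.inv().apply(np.array(tcp)-s['eef_pos'])/10
    y0=s['tcp_rot'][2]; return np.round(d,2), round(np.degrees(-(yaw-y0)),2)
def st():
    s=r.sense();print(round(s['clock'],2),s['eef_pos'].round(1),s['tcp_rot'].round(3),'F',s['contact_force'].round(1),'op',round(s['opening'],3),'q',s['qpos'].round(2))
E
python3 - <<'E'
from h import *
t=grab('top');s=grab('scene')
def hole(f,box,z,thr):
    g=f['color'].astype(int);x0,y0,x1,y1=box
    m=((g[...,1]-g[...,0])>thr).astype(np.uint8)
    sub=m[y0:y1,x0:x1];n,l,stt,c=cv2.connectedComponentsWithStats(sub)
    for i in range(1,n):
        if stt[i,4]>20: print('hole',stt[i],c[i]+[x0,y0],at(f,c[i]+[x0,y0],z))
hole(t,(437,245,468,271),50,8)
hole(s,(245,185,280,205),50,3)
for n,f,b in(('top',t,(450,140,475,156)),('scene',s,(170,205,192,226))):
    h=cv2.cvtColor(f['color'],cv2.COLOR_RGB2HSV);m=(h[...,0]<28)&(h[...,0]>8)&(h[...,1]>120)
    k=np.zeros_like(m);k[b[1]:b[3],b[0]:b[2]]=1;y,x=np.nonzero(m&k);print('post',n,x.mean(),y.mean(),x.min(),x.max(),y.min(),y.max(),at(f,(x.mean(),y.mean()),56))
for n,f,b in(('top',t,(286,172,316,203)),('scene',s,(272,262,301,283))):
    h=cv2.cvtColor(f['color'],cv2.COLOR_RGB2HSV);m=(h[...,1]<70)
    k=np.zeros_like(m);k[b[1]:b[3],b[0]:b[2]]=1;m=(m&k).astype(np.uint8)
    c=max(cv2.findContours(m,0,2)[0],key=cv2.contourArea);e=cv2.fitEllipse(cv2.convexHull(c));print('eye',n,e,at(f,e[0],45))
E
```

```text
hole [  8   6  15  16 190] [451.72631579 258.36842105] [ 477.40914078 -202.6830479    50.        ]
hole [ 0  7 10 13 59] [247.81355932 200.49152542] [ 516.62026078 -198.35348082   50.        ]
hole [20 16 13  4 32] [272.59375 203.03125] [ 480.84697679 -153.81260271   50.        ]
post top 462.65625 148.0625 460 466 145 151 [ 670.86160534 -226.88362873   56.        ]
post scene 179.77777777777777 216.11111111111111 178 181 214 219 [ 668.39726512 -225.49862915   56.        ]
eye top ((300.75054931640625, 188.77088928222656), (23.623836517333984, 26.791162490844727), 167.58230590820312) [602.96237412  58.43335924  45.        ]
eye scene ((287.0455322265625, 270.8842468261719), (17.665985107421875, 27.092864990234375), 76.0562973022461) [599.82207548  59.34158977  45.        ]
```

```bash
python3 - <<'E'
from h import *
st();print(togo([561,47.3,110],0.279));print(togo([561,47.3,26],0.279))
E
```

```text
1.5 [ 239.8 -577.2  231.3] [ 3.142 -0.     0.394] F [0.1 0.9 0.7] op 0.999 q [-1.18  0.35  1.63  0.    1.16 -0.  ]
(array([ 53.62, -45.34,  12.13]), np.float64(6.58))
(array([ 53.62, -45.34,  20.53]), np.float64(6.58))
```

Emit:
drive_tool(
  moves=[
    [0,[5,-4.2,0],1],
    [0,[10,-8.4,0],2],
    [0,[15,-12.6,0],3],
    [0,[20,-17,0],4],
    [0,[25,-21,0],5],
    [0,[30,-25.3,0],6.5],
    [0,[35,-29.5,0],6.5],
    [0,[40,-33.8,0],6.5],
    [0,[45,-38,0],6.5],
    [0,[49.5,-41.8,0],6.5],
    [0,[53.6,-45.3,4],6.5],
    [0,[53.6,-45.3,8],6.5],
  ],
)

```text
clock: 3.0
eef_pos: [564.1, 49.8, 152.2]
tcp_rot: [3.141, -0.006, 0.283]
contact_force: [0.1, 0.0, -0.9]
opening: 1.001
```

```bash
python3 - <<'E'
from h import *
st();print(togo([561,47.3,110],0.279));print(togo([561,47.3,26],0.279))
E
```

```text
3.0 [564.1  49.8 152.2] [ 3.141 -0.006  0.283] F [ 0.1  0.  -0.9] op 1.001 q [0.09 0.35 1.84 0.   0.95 1.37]
(array([-0.39,  0.16,  4.22]), np.float64(0.22))
(array([-0.44,  0.15, 12.62]), np.float64(0.22))
```

Emit:
drive_tool(
  moves=[
    [0,[-0.4,0.15,3],0.2],
    [0.3,[-0.4,0.15,6],0.2],
    [0.4,[-0.4,0.15,8],0.2],
    [0.4,[-0.4,0.15,8],0.2],
    [0.4,[-0.4,0.15,8],0.2],
  ],
)

```text
clock: 3.62
eef_pos: [561.7, 47.4, 73.0]
tcp_rot: [3.141, -0.007, 0.279]
contact_force: [0.3, 0.0, -0.2]
opening: 0.601
```

```bash
python3 - <<'E'
from h import *
st();print(togo([561,47.3,26],0.279))
t=grab('top');s=grab('scene')
cv2.imwrite('pics/c2.png',np.hstack([cv2.resize(t['color'][160:290,250:380,::-1],(400,400),interpolation=2),cv2.resize(s['color'][200:300,240:340,::-1],(400,400),interpolation=2)]))
E
```

```text
3.62 [561.7  47.4  73. ] [ 3.141 -0.007  0.279] F [ 0.3  0.  -0.2] op 0.601 q [0.08 0.46 1.89 0.   0.79 1.37]
(array([-0.1 , -0.02,  4.7 ]), np.float64(0.01))
```

View pics/c2.png

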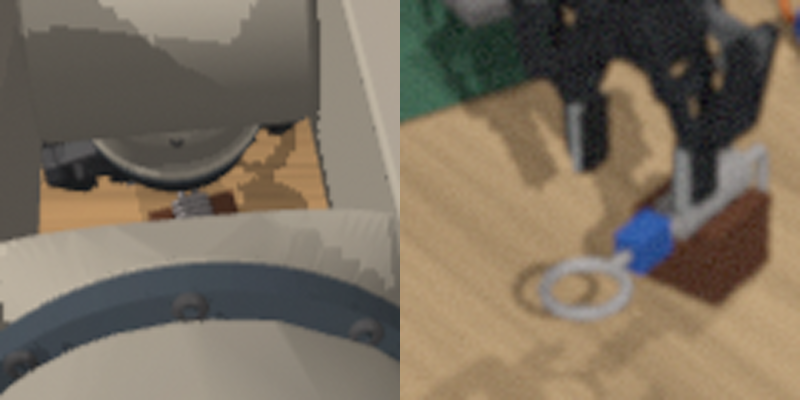

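Emit:
drive_tool(
  moves=[
    [0.4,[0,0,2],0],
    [0.4,[0,0,3.5],0],
    [0.4,[0,0,4.7],0],
    [0.4,[0,0,4.7],0],
    [0.4,[0,0,4.7],0],
  ],
)

```text
clock: 4.35
eef_pos: [562.5, 47.4, 26.6]
tcp_rot: [3.14, -0.008, 0.279]
contact_force: [0.2, -0.2, -0.1]
opening: 0.6
```

```bash
python3 - <<'E'
from h import *
st();print(togo([561,47.3,26],0.279))
s=grab('scene')
cv2.imwrite('pics/c3.png',cv2.resize(s['color'][200:300,240:340,::-1],(500,500),interpolation=2))
E
```

```text
4.35 [562.5  47.4  26.6] [ 3.14  -0.008  0.279] F [ 0.2 -0.2 -0.1] op 0.6 q [0.08 0.53 1.91 0.   0.69 1.37]
(array([-0.15, -0.03,  0.06]), np.float64(0.02))
```

View pics/c3.png

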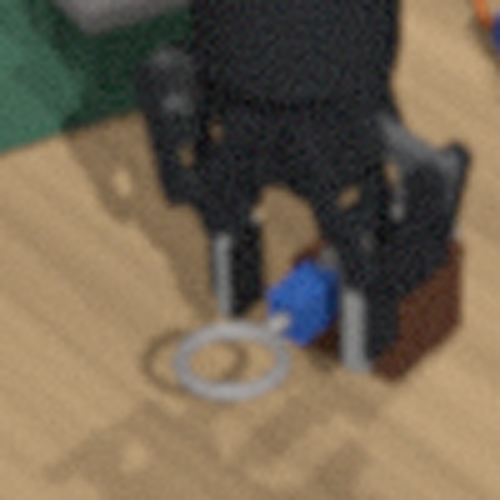

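The fingers straddle the blue sleeve (crop (305,300)), one on each side, and there is no contact force. I close now.

Emit:
drive_tool(
  moves=[
    [0.7,[0,0,0],0],
    [1,[0,0,0],0],
    [1,[0,0,0],0],
    [1,[0,0,0],0],
    [1,[0,0,0],0],
    [1,[0,0,0],0],
    [1,[0,0,0],0],
    [1,[0,0,0],0],
  ],
  grip_force=80,
)

```text
clock: 5.4
eef_pos: [562.9, 47.5, 27.1]
tcp_rot: [3.14, -0.009, 0.279]
contact_force: [-0.9, 0.9, 5.5]
opening: 0.174
```

Emit:
drive_tool(
  moves=[
    [1,[0,0,-1],0],
    [1,[0,0,-3],0],
    [1,[0,0,-6],0],
    [1,[0,0,-9],0],
    [1,[0,0,-10],0],
    [1,[0,0,-10],0],
    [1,[0,0,-10],0],
  ],
)

```text
clock: 6.28
eef_pos: [561.2, 47.3, 125.9]
tcp_rot: [3.141, -0.007, 0.279]
contact_force: [0.1, -0.4, -1.8]
opening: 0.173
```

```bash
python3 - <<'E'
from h import *
st()
s=grab('scene');t=grab('top')
cv2.imwrite('pics/c4.png',np.hstack([cv2.resize(s['color'][150:310,220:380,::-1],(400,400),interpolation=2),cv2.resize(t['color'][160:290,250:380,::-1],(400,400),interpolation=2)]))
E
```

```text
6.28 [561.2  47.3 125.9] [ 3.141 -0.007  0.279] F [ 0.1 -0.4 -1.8] op 0.173 q [0.08 0.38 1.86 0.   0.89 1.37]
```

View pics/c4.png

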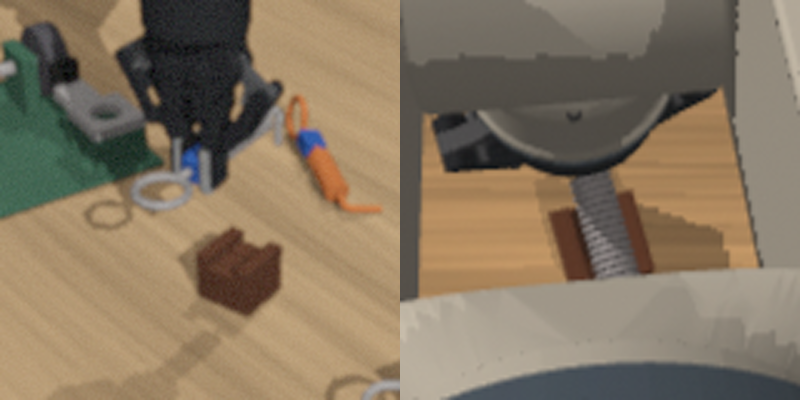

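The spring is lifted: the rest is empty, the eye hangs ahead, the coil and hook trail behind the hand, and the spring is level. I check the eye and hook offsets, then work out the goal over the hole.

```bash
python3 - <<'E'
from h import *
st()
s=grab('scene')
tcp=r.sense()['eef_pos'];zz=tcp[2]+18;u=np.array([np.cos(.279),np.sin(.279),0])
h=cv2.cvtColor(s['color'],cv2.COLOR_RGB2HSV)
print('pred eye px',proj(s,tcp+[0,0,18]+u*42.3), 'hook tip',proj(s,tcp+[0,0,-16]-u*101.7))
for th in('spring_eye','hook_tip'): 
  for d in r.spot_point(th,'scene'): print(th,d,at(s,d['at'],zz if 'eye' in th else zz-34)-tcp)
H=np.array([477.3,-204]);P=np.array([669.6,-226.2]);v=(P-H)/np.linalg.norm(P-H);yaw=np.arctan2(v[1],v[0]);print(yaw,np.linalg.norm(P-H))
g=H+v*103.5
print(g,togo([*g,126],yaw))
E
```

```text
6.38 [561.3  47.3 125.9] [ 3.141 -0.007  0.279] F [ 1.1  0.4 -1.1] op 0.172 q [0.08 0.38 1.86 0.   0.89 1.37]
pred eye px (np.float64(283.8071167702509), np.float64(225.69495667093892)) hook tip (np.float64(329.726827670205), np.float64(207.66391625061704))
spring_eye {'at': [282.1, 228.6], 'score': 0.5} [48.44679524 17.28505486 18.        ]
spring_eye {'at': [335.6, 194.9], 'score': 0.48} [-99.60104398 -13.35073584  18.        ]
hook_tip {'at': [333.4, 209.8], 'score': 0.67} [-97.95576357 -17.25869268 -16.        ]
hook_tip {'at': [373.4, 236.8], 'score': 0.61} [-91.32079155 100.07269333 -16.        ]
-0.11493581905965317 193.57719390465397
[ 580.1171222  -215.86968337] (array([-5.480e+00,  2.581e+01,  2.000e-02]), np.float64(22.58))
```

Emit:
drive_tool(
  moves=[
    [1,[-0.6,3,0],3],
    [1,[-1.2,6.5,0],7],
    [1,[-2,10.5,0],11],
    [1,[-3,14.5,0],14],
    [1,[-4,18.5,0],17],
    [1,[-5,22,0],20],
    [1,[-5.5,24.5,0],22],
    [1,[-5.5,25.8,0],22.6],
    [1,[-5.5,25.8,1],22.6],
    [1,[-5.5,25.8,1.5],22.6],
    [1,[-5.5,25.8,1.5],22.6],
  ],
)

```text
clock: 7.9
eef_pos: [579.5, -214.6, 110.3]
tcp_rot: [-3.139, -0.006, -0.114]
contact_force: [-0.2, -0.1, -1.4]
opening: 0.17
```

```bash
python3 - <<'E'
from h import *
st()
s=grab('scene','s5.png');t=grab('top')
tcp=r.sense()['eef_pos'];yw=r.sense()['tcp_rot'][2];u=np.array([np.cos(yw),np.sin(yw),0])
print('pred eye px',proj(s,tcp+[0,0,18]+u*42.3), 'hook tip',proj(s,tcp+[0,0,-16]-u*101.7))
print('pred top eye px',proj(t,tcp+[0,0,18]+u*42.3), 'hook tip',proj(t,tcp+[0,0,-16]-u*101.7))
for c,f in(('scene',s),('top',t)):
 for th in('spring_eye','hook_tip','brake_hole'): 
  for d in r.spot_point(th,c): print(c,th,d,at(f,d['at'],{'s':tcp[2]+18,'h':tcp[2]-16,'b':50}[th[0]])-tcp)
cv2.imwrite('pics/c5.png',np.hstack([cv2.resize(s['color'][130:270,150:290,::-1],(400,400),interpolation=2),cv2.resize(t['color'][130:290,400:560,::-1],(400,400),interpolation=2)]))
E
```

```text
7.9 [ 579.5 -214.6  110.3] [-3.139 -0.006 -0.114] F [-0.2 -0.1 -1.4] op 0.17 q [-0.36  0.47  1.75  0.    0.91  1.32]
pred eye px (np.float64(196.1859049244692), np.float64(179.45077124021796)) hook tip (np.float64(259.24723262303246), np.float64(176.48711875314336))
pred top eye px (np.float64(473.9742580277118), np.float64(165.09597116588637)) hook tip (np.float64(460.2713690969765), np.float64(256.09119955642075))
scene spring_eye {'at': [195.1, 184.1], 'score': 0.76} [53.67534663 11.93170744 18.        ]
scene spring_eye {'at': [338.6, 194.6], 'score': 0.69} [-141.16173437  231.8615672    18.        ]
scene hook_tip {'at': [372.8, 234.2], 'score': 0.88} [-131.48318838  339.88631677  -16.        ]
scene hook_tip {'at': [262.4, 177.3], 'score': 0.72} [-104.18624456   19.3217732   -16.        ]
scene brake_hole {'at': [263.1, 196.1], 'score': 0.67} [-100.83514744   22.06242805  -61.11278242]
top spring_eye {'at': [404.6, 348.6], 'score': 0.95} [-244.17467101  113.18230701   18.        ]
top spring_eye {'at': [476.0, 168.0], 'score': 0.74} [37.2951735  -7.86599902 18.        ]
top hook_tip {'at': [325.4, 339.3], 'score': 0.88} [-233.08718431  234.02037255  -16.        ]
top brake_hole {'at': [453.7, 259.2], 'score': 0.91} [-104.11702137    8.9887574   -61.11278242]
```

View pics/c5.png

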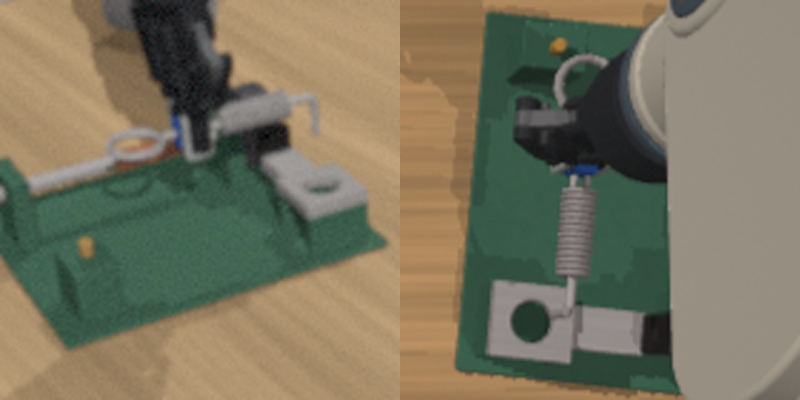

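The hook hangs at top about (463,256) and scene about (261,175), close to where I predicted. I zoom in before lowering.

```bash
python3 - <<'E'
from h import *
s=grab('scene');t=grab('top')
tcp=r.sense()['eef_pos'];yw=r.sense()['tcp_rot'][2];u=np.array([np.cos(yw),np.sin(yw),0])
S=cv2.resize(s['color'][155:215,230:290,::-1],(400,400),interpolation=2);T=cv2.resize(t['color'][225:285,430:490,::-1],(400,400),interpolation=2)
for a in(18,-16):
  for f,I,x0,y0 in((s,S,230,155),(t,T,430,225)):
    p=proj(f,tcp+[0,0,a]-u*101.7);print(a,np.round(p,1));cv2.circle(I,(int((p[0]+.5-x0)*6.667),int((p[1]+.5-y0)*6.667)),5,(0,0,255),1)
cv2.imwrite('pics/c6.png',np.hstack([S,T]))
E
```

```text
18 [258.1 162.4]
18 [467.5 255. ]
-16 [259.1 176.3]
-16 [460.7 256.1]
```

View pics/c6.png

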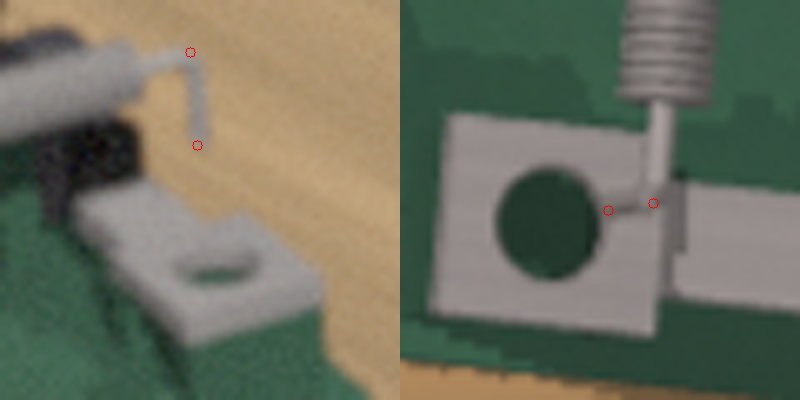

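Emit:
drive_tool(
  moves=[
    [1,[0,0.1,1.5],0],
    [1,[0,0.1,3],0],
    [1,[0,0.1,4],0],
    [1,[0,0.1,4.6],0],
    [1,[0,0.1,5.1],0],
    [1,[0,0.1,5.1],0],
  ],
)

```text
clock: 9.15
eef_pos: [580.2, -216.7, 60.1]
tcp_rot: [-3.14, -0.007, -0.115]
contact_force: [0.3, 0.2, -2.0]
opening: 0.174
```

```bash
cat > look.py <<'E'
from h import *
import sys
st()
s=grab('scene');t=grab('top')
tcp=r.sense()['eef_pos'];yw=r.sense()['tcp_rot'][2];u=np.array([np.cos(yw),np.sin(yw),0])
S=cv2.resize(s['color'][155:235,165:285,::-1],(600,400),interpolation=2);T=cv2.resize(t['color'][130:290,430:510,::-1],(200,400),interpolation=2)
cv2.imwrite('pics/'+sys.argv[1],np.hstack([S,T]))
H=np.array([477.3,-204]);P=np.array([669.6,-226.2]);v=(P-H)/np.linalg.norm(P-H);n=np.array([-v[1],v[0]])
e=tcp[:2]+u[:2]*42.3;k=tcp[:2]-u[:2]*101.7
print('eye rel post',(e-P)@v,(e-P)@n,'shut hook rel hole',(k-H)@v,(k-H)@n,'axis z',tcp[2]+18)
E
python3 look.py c7.png
```

```text
9.15 [ 580.2 -216.7   60.1] [-3.14  -0.007 -0.115] F [ 0.3  0.2 -2. ] op 0.174 q [-0.36  0.54  1.77  0.    0.82  1.32]
eye rel post -47.18613618750465 -0.9096938659898474 shut hook rel hole 2.3910627210218927 -0.8717318418997234 axis z 78.64497315879426
```

View pics/c7.png

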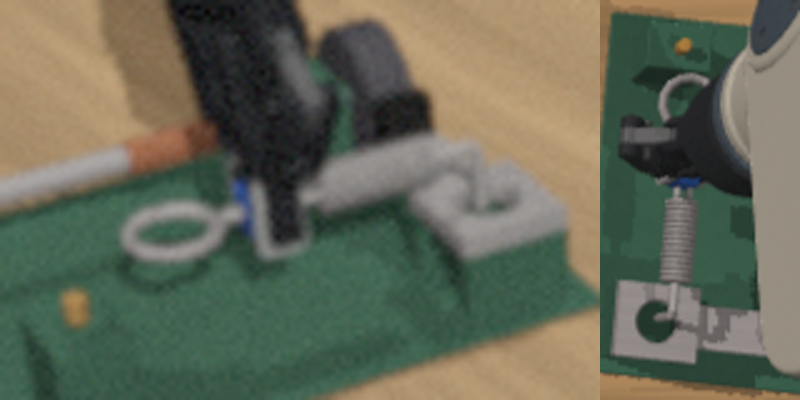

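The hook tip is just entering the hole (scene crop (488,200)), and there is no contact. I lower further.

Emit:
drive_tool(
  moves=[
    [1,[0,0,0.6],0],
    [1,[0,0,1.2],0],
    [1,[0,0,1.8],0],
    [1,[0,0,2],0],
    [1,[0,0,2],0],
  ],
)

```text
clock: 9.88
eef_pos: [581.2, -216.9, 40.5]
tcp_rot: [-3.14, -0.009, -0.115]
contact_force: [3.1, 0.8, -2.3]
opening: 0.171
```

```bash
python3 look.py c8.png
```

```text
9.88 [ 581.2 -216.9   40.5] [-3.14  -0.009 -0.115] F [ 3.1  0.8 -2.3] op 0.171 q [-0.36  0.57  1.78  0.01  0.78  1.32]
eye rel post -46.55343548943597 -0.9368904769762905 shut hook rel hole 3.023764227553359 -0.8959765117560118 axis z 58.69976399477454
```

View pics/c8.png

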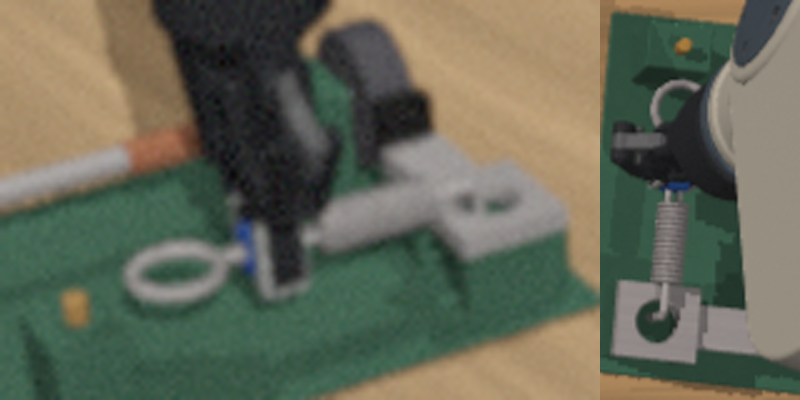

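The hook passes down through the hole (scene crop (470,195)). The small 3 N push is probably the coil end near the plate edge. Now I raise slightly and stretch toward the post.

Emit:
drive_tool(
  moves=[
    [1,[0.4,0,-0.4],0],
    [1,[0.9,-0.1,-0.9],0],
    [1,[1.4,-0.1,-0.9],0],
    [1,[1.9,-0.1,-0.9],0],
    [1,[2.4,-0.1,-0.9],0],
    [1,[2.4,-0.1,-0.9],0],
  ],
)

```text
clock: 10.72
eef_pos: [604.8, -218.6, 49.6]
tcp_rot: [-3.14, -0.008, -0.115]
contact_force: [-6.0, 0.1, 0.5]
opening: 0.176
```

```bash
python3 look.py c9.png
```

```text
10.72 [ 604.8 -218.6   49.6] [-3.14  -0.008 -0.115] F [-6.   0.1  0.5] op 0.176 q [-0.35  0.59  1.72  0.    0.83  1.33]
eye rel post -23.18878430199095 0.16316362087082859 shut hook rel hole 26.388411676769387 0.18760421487390838 axis z 67.6553705082674
```

View pics/c9.png

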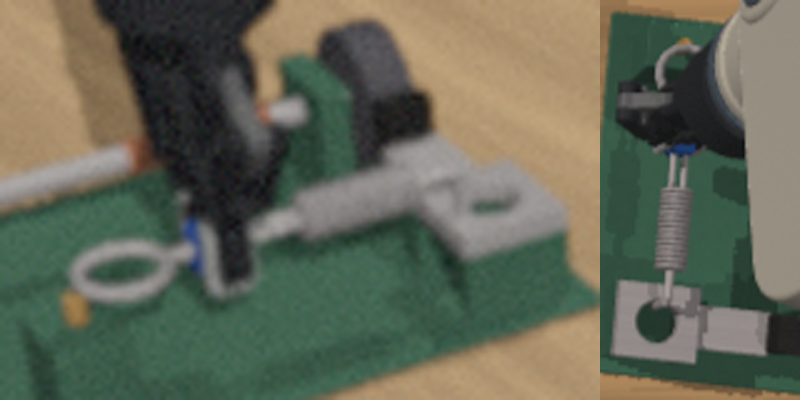

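Emit:
drive_tool(
  moves=[
    [1,[0.3,0,-0.2],0],
    [1,[0.8,0,-0.2],0],
    [1,[1.3,0,-0.2],0],
    [1,[1.8,0,-0.2],0],
    [1,[2.2,0,-0.2],0],
    [1,[2.2,0,-0.2],0],
  ],
)

```text
clock: 11.58
eef_pos: [624.6, -220.7, 50.7]
tcp_rot: [-3.139, -0.004, -0.115]
contact_force: [-8.4, -0.3, -2.0]
opening: 0.169
```

```bash
python3 look.py c10.png
```

```text
11.57 [ 624.6 -220.7   50.7] [-3.139 -0.004 -0.115] F [-8.4 -0.3 -2. ] op 0.169 q [-0.34  0.61  1.67  0.    0.86  1.34]
eye rel post -3.2243516309908835 0.2619205334755693 shut hook rel hole 46.35284233469015 0.26611288542308625 axis z 68.70977387083107
```

View pics/c10.png

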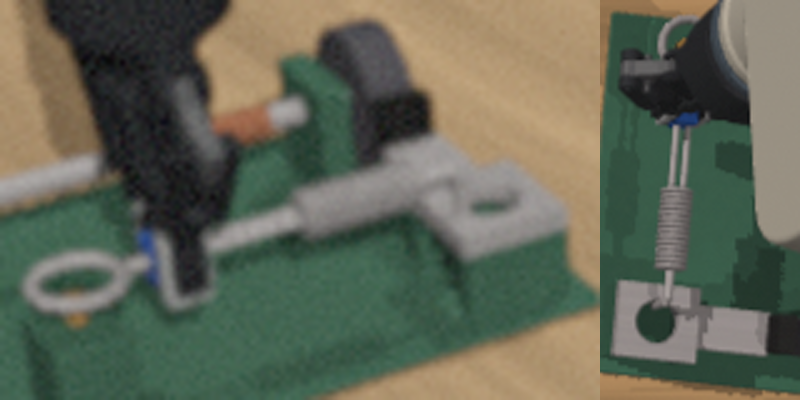

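The ring lies over the post: its centre is at scene crop (77,285), and the brass shows within and under it. I lower.

Emit:
drive_tool(
  moves=[
    [1,[0.1,0,0.4],0],
    [1,[0.1,0,0.8],0],
    [1,[0.1,0,1.2],0],
    [1,[0.1,0,1.5],0],
    [1,[0.1,0,1.5],0],
  ],
)

```text
clock: 12.3
eef_pos: [623.8, -220.4, 35.7]
tcp_rot: [-3.139, -0.0, -0.115]
contact_force: [-10.8, 1.5, 5.1]
opening: 0.172
```

```bash
python3 look.py c11.png
```

```text
12.3 [ 623.8 -220.4   35.7] [-3.139 -0.    -0.115] F [-10.8   1.5   5.1] op 0.172 q [-0.34  0.63  1.68  0.    0.84  1.34]
eye rel post -3.885826041865038 0.4981377676403252 shut hook rel hole 45.69136791121514 0.4944032313546703 axis z 53.71206648845168
```

View pics/c11.png

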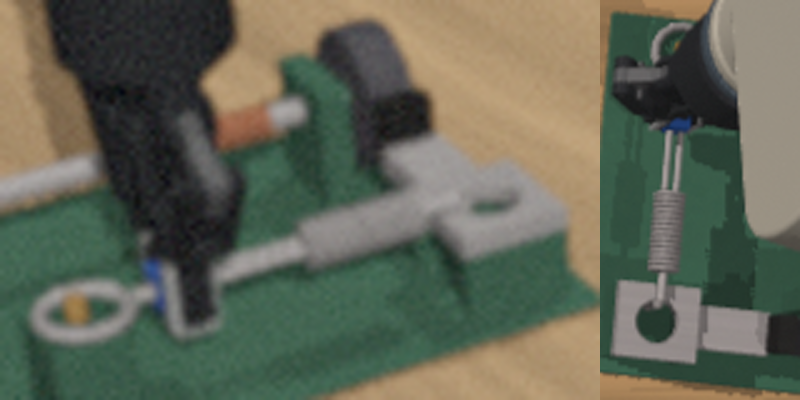

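The brass post (scene crop (77,308)) stands inside the ring, and Fz has turned to +5 N, so the ring is touching the lug. I ease back so the eye bears on the post, pressing down slightly.

Emit:
drive_tool(
  moves=[
    [1,[-0.3,0,0.1],0],
    [1,[-0.5,0,0.1],0],
    [1,[-0.6,0,0.1],0],
    [1,[-0.6,0,0.1],0],
  ],
)

```text
clock: 12.9
eef_pos: [618.5, -220.0, 35.7]
tcp_rot: [-3.139, -0.002, -0.115]
contact_force: [-5.4, 0.9, 6.8]
opening: 0.172
```

```bash
python3 look.py c12.png
```

```text
12.9 [ 618.5 -220.    35.7] [-3.139e+00 -2.000e-03 -1.150e-01] F [-5.4  0.9  6.8] op 0.172 q [-0.35  0.62  1.69  0.    0.83  1.34]
eye rel post -9.22244384572167 0.29938123646477377 shut hook rel hole 40.35475589600336 0.34038216850673875 axis z 53.71479197021785
```

View pics/c12.png

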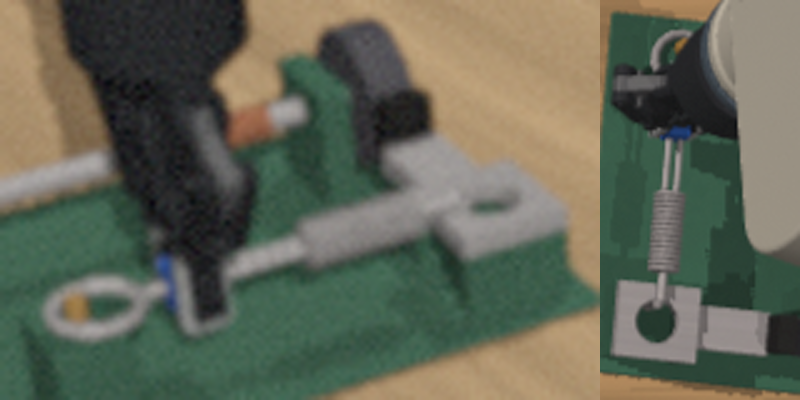

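Emit:
drive_tool(
  moves=[
    [0.75,[0,0,0],0],
    [0.65,[0,0,0],0],
    [0.55,[0,0,0],0],
    [0.5,[0,0,0],0],
    [0.5,[0,0,0],0],
  ],
)

```text
clock: 13.62
eef_pos: [618.5, -220.0, 35.6]
tcp_rot: [-3.139, -0.002, -0.115]
contact_force: [0.1, -0.1, 0.3]
opening: 0.498
```

```bash
python3 look.py c13.png
```

```text
13.62 [ 618.5 -220.    35.6] [-3.139e+00 -2.000e-03 -1.150e-01] F [ 0.1 -0.1  0.3] op 0.498 q [-0.35  0.62  1.69  0.    0.83  1.34]
eye rel post -9.223428909666117 0.30223834273757677 shut hook rel hole 40.35377062025447 0.34248851993252255 axis z 53.62047810085556
```

View pics/c13.png

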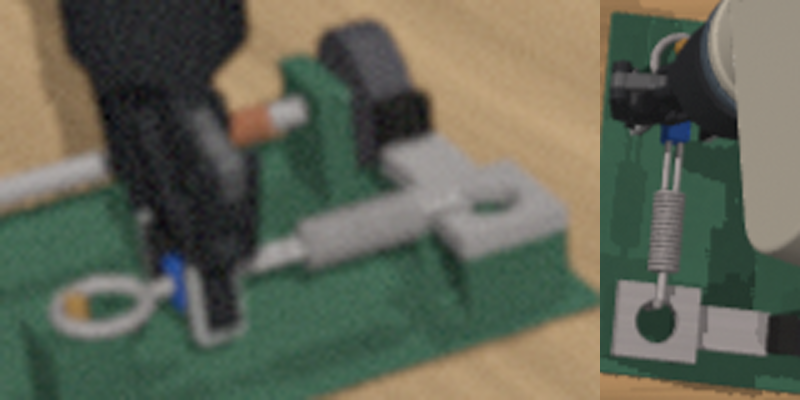

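The spring is released and no forces show on the tool; the eye sits around the post. I go straight up, then aside toward the robot to clear the view.

Emit:
drive_tool(
  moves=[
    [0.5,[0,0,-1.5],0],
    [0.5,[0,0,-4],0],
    [0.5,[0,0,-8],0],
    [0.5,[0,0,-13],0],
    [0.5,[-2,-5,-17],0],
    [0.5,[-5,-10,-20],0],
    [0.5,[-8,-15,-20],0],
    [0.5,[-10,-20,-20],0],
    [0.5,[-12,-25,-20],0],
    [0.5,[-12,-28,-20],0],
    [0.5,[-12,-28,-20],0],
  ],
)

```text
clock: 15.1
eef_pos: [531.1, 73.3, 237.3]
tcp_rot: [-3.138, -0.004, -0.112]
contact_force: [-0.5, 0.3, -0.2]
opening: 0.498
```

```bash
python3 look.py c14.png; python3 - <<'E'
from h import *
t=grab('top','t15.png');s=grab('scene','s15.png')
A=np.hstack([cv2.resize(s['color'][165:265,150:290,::-1],(400,286),interpolation=2),cv2.resize(t['color'][130:280,420:570,::-1],(286,286),interpolation=2)])
cv2.imwrite('pics/c15.png',A)
for th,z in(('spring_eye',53),('spring_sleeve',53),('short_sleeve',45)):
  for c,f in(('top',t),('scene',s)): print(th,c,[(round(d['score'],2),np.round(at(f,d['at'],z)).tolist()) for d in r.spot_point(th,c)])
E
```

```text
15.1 [531.1  73.3 237.3] [-3.138 -0.004 -0.112] F [-0.5  0.3 -0.2] op 0.498 q [0.13 0.21 1.82 0.   1.11 1.82]
eye rel post -129.49084982908442 279.72571400024407 shut hook rel hole -79.91362838402387 279.6366542655452 axis z 254.79198864810803
spring_eye top [(0.57, [656.0, -227.0, 53.0])]
spring_eye scene [(0.56, [347.0, -85.0, 53.0]), (0.55, [665.0, -215.0, 53.0]), (0.49, [527.0, 262.0, 53.0])]
spring_sleeve top []
spring_sleeve scene [(0.9, [614.0, -218.0, 53.0]), (0.68, [374.0, -38.0, 53.0])]
short_sleeve top [(0.56, [662.0, -228.0, 45.0])]
short_sleeve scene [(0.56, [516.0, 252.0, 45.0])]
```

View pics/c15.png

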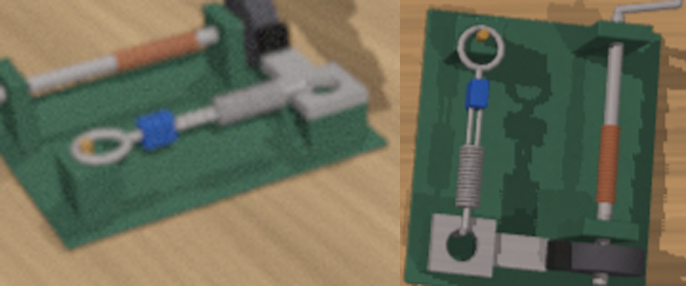

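View pics/s15.png

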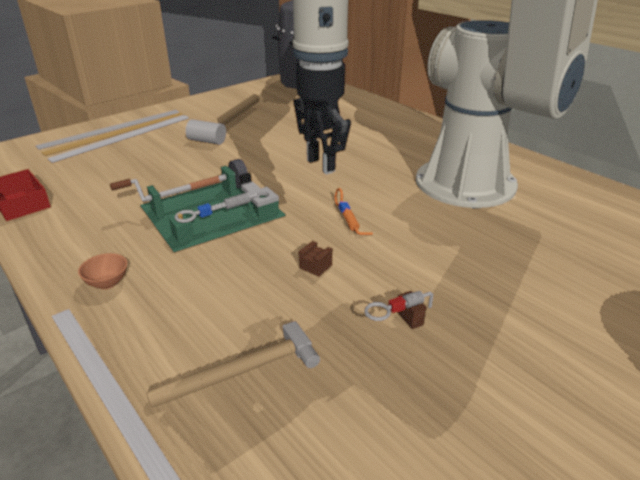

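The final pictures show the spring stretched in line. Its hook is down in the hole (top crop (463,228)) and its ring is around the brass post at the far inside rim (top crop (481,40)), lying on the lug. The short red spring is still in its rest at scene (398,304). I hand the job in.

```bash
python3 -c "
from h import *
print(r.sign_off())"
```

```text
the job is handed in; nothing more can be done
None
```

The long grey spring is fitted to the brake and I've handed the job in. I gripped it by its blue sleeve, lowered its hook into the brake-arm hole, and stretched it. I then lowered the ring eye over the brass post, eased it back, let go and moved the arm clear, at about 15 s on the clock.

**What the last checks showed:**
- **Fit:** pictures from both cameras show the hook down in the hole and the ring round the post, bearing on its far side, with the spring straight and stretched.
- **Position:** in the scene view the sleeve was within about 2 mm of where it should be. In the top view the eye was within about 3 mm.
- **Seating:** there was no direct height measurement. I judged it from the upward force of 5 to 7 N as the ring met the lug, with the axis at about 53.7 mm against the expected 53, and from the pictures.
- **Release:** tool forces dropped to nearly zero once the fingers opened.
- **Short spring:** the short red-sleeved spring is still in its rest, where it was at the start.

**What disagreed or failed:**
- The scene camera's network put the eye about 11 mm off, mostly sideways. I took this as network error, because the pictures and the top view agree with each other.
- After the move, the top camera's network did not find the blue sleeve, and it mistook the fitted eye for the red one. By eye, both were right in the pictures.
- I saw a brief push of about 3 N while lowering the hook, probably the coil end touching the plate edge. It did not recur after I raised the spring.

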